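# Square a slim canvas in the collage jig

## Robot

A 7-joint arm with a two-finger parallel gripper is mounted at the origin on the work surface. World frame = base frame: x ahead of the robot, y to its left, z up, the work surface at z = 0. Lengths are in m, angles in degrees, forces in N, time in s.
With the tool pointing down it reaches from about 0.425 to 0.825 m from the base axis. Payload 3.6 kg.
Tool frame: the origin (TCP) lies on the centre line of the jaws, within the pads' length; the fingertips stand env.tip_extent ahead of it and the grasp point (between the pads) lies 6 mm ahead of it (env.tip_extent is the distance from the TCP to the fingertips, in m); z points along the fingers, y is the line along which they close (so a half turn about z gives the same grasp; the last joint's range is limited). The gripper opens to 93 mm and grips with 3 to 60 N. Pads are 15 mm wide; open, the fingers measure 128 mm over their backs; the gripper's body (75 mm by 188 mm) begins 65 mm behind the grasp point.
Start: joints at [71.19, 35.231, -0.722, 81.555, 0.464, 63.22, -2.315], TCP at [0.193, -0.621, 0.244] pointing down, gripper open.
Joint ranges: [-178.69, 178.69], [-17.37, 117.87], [-77.05, 75.6], [15.02, 138.74], [-78.02, 258.01], [0.78, 113.62], [-162.83, 162.83]. Speed limits (degrees/s): [159.86, 159.86, 180, 180, 180, 180, 180].

## Interface

Orientations are given as a 3x3 rotation matrix whose columns are the frame's x, y, z axes.
In Python, from workcell import env gives the robot as it stands.
- The arm moves only by the shell command python3 -m jog 'ROWS' [FORCE]. ROWS is JSON, a list of rows, each a list of 5 numbers: the opening, from 0 (shut) to 1 (fully open), then the shift along the tool's x, y, z in mm, then the turn about the tool's z in rad. In form: [[hand, x, y, z, turn], ...]. A call has 1 to 12 rows; each row shifts and turns the commanded pose from where the row before left it, along the tool's axes as they then stand; what a row does not reach is not made up. A row lasts 1/12 s, in which the tool goes at most 41.7 mm and 7.16 degrees, less where a joint would pass 70% of its speed; a pose out of reach is approached as far as the arm can. A call with a gripper value outside its range is refused whole. The fingers move at their own pace and stop on an object; FORCE is the grip in N (left out, the last holds). Time passes only in rows, so rows that do not move let the fingers close. It gives the time, the measured TCP pose, the force, the opening and the grip force at its end, in the units of the state.
- env.state(): the state, without advancing time (a new reading comes with each control period).
- env.snapshot(name): name is "side" or "top"; returns (picture, depth): 400x640x3 uint8, red, green, blue; 400x640 float32, m along the optical axis (not along the pixel's ray), 0 where there is no reading.
- env.camera_model(name): a dict with "fx", "fy", "cx", "cy" (pixels), "extrinsics" (4x4, takes a point from world to camera coordinates). Camera axes: x right, y down, z forward; pixel columns grow to the right and rows downward; lengths in m; the calibration is good to about 2 mm. A picture is of the moment at which its call begins. camera_model takes no time and is no camera call.
- env.job_done(): hands the job in; it is judged then, once.
The state is a dict: "time": time; "joint_pos": joint angles; "dq": joint speeds; "effort": joint torques, N m; "tcp_pos": TCP position; "tool_rot": TCP orientation; "force": force on the tool from outside, world axes, zero at the start; "torque": the same for the moment, N m; "opening": opening from 0.0 (shut) to 1.0 (fully open); "finger_force": force on a finger pad.
Only numpy, scipy, OpenCV 4.12 (cv2) and the standard library are available. Lean on these libraries where they do the work, as an engineer would, in place of code of your own. Each camera call takes 0.05 s, during which the arm holds its last target. There are 200 camera calls.

## Task

Lift the slim white canvas off the pile of big canvases, lay it face up on the bed of the plywood squaring jig, and slide it home so that one long edge lies flush along the jig's long fence and one short end is flush against the short stop. The canvas dents easily: hold it with a light grip, set it down softly and nudge it against the fence and stop gently, never ramming it. Leave it lying there released, and leave the other things on the table where they are.

Things in the scene. Friction and masses are not known exactly. Their poses are not given: they have to be found in the camera images.
- canvas: slim white stretched canvas, loose: 60 mm (its x) by 140 mm (y) by 18 mm thick (z up), about 140 g; origin at the centre of its underside. Symmetric: either way round is right. It starts lying on the pile. It dents if the fingers press it with more than 45 N a side (90 N in all), if it is pressed or knocked against the jig with more than 25 N, or if it falls more than 12 mm
- pile: fixed pile of three big white canvases, 180 mm (x) by 240 mm (y) by 54 mm high; origin at the centre of its underside on the table, z up; the top one lies face down, its flat wooden back up, with the slim canvas on it
- jig: fixed squaring jig. Plywood bed 10 mm thick, x -90 to 75, y -120 to 105 mm (origin on the table, z up). Wooden long fence along y, inner face at x = 60 mm; wooden short stop along x, inner face at y = 90 mm, from x = -90 to 60; both 15 mm thick, 22 mm above the bed (32 above the table). The other two sides are open
- jig_corner (a point): the inside corner of the jig where fence and stop meet, on the bed's top surface 10 mm above the table; axes as the jig's: the fence runs from here along -y, the stop along -x
- square: bystander: square white canvas 100 x 100 x 18 mm on the table; origin at the centre of its underside
- paste_jar: bystander: closed paste jar, 64 mm across, 70 mm high; origin at the centre of its underside
- brush: bystander: paste brush lying on the table, 180 mm long along its x; origin about mid-length, on the underside
- tub: bystander: open white plastic tub, 84 mm across at the rim, 60 mm high; origin at the centre of its underside
Mind the look-alikes: they are no part of the job. What is shaped like the canvas but blue or pink is not meant.

How it is judged:
By the outcome, as a careful person would: the job done as asked, in the order asked, and still so for the second after the job is handed in, with the robot touching nothing.
It also fails if it takes over 69 s, if anything falls off the work surface, if the arm or the gripper's body presses on something with over 40 N, if the wrist force passes 120 N, or if a joint passes its speed limit or range.

## Working session

There is one attempt and no reset: what is moved stays moved. The work goes in short steps, Python scripts to look and compute and a shell command to move; the robot and the scene stay as the last step left them, time stands still between calls to the robot, and variables do not carry over. Pictures are saved under pics/ and viewed, at most 10 in all, crops included, and the job is handed in when it is done.

```bash
mkdir -p pics; ls
python3 - <<'E'
from workcell import env
import cv2,numpy as np
s=env.state();print({k:np.round(v,3).tolist() for k,v in s.items()},env.tip_extent)
for n in("top","side"):
    p,d=env.snapshot(n);cv2.imwrite(f"pics/{n}0.png",p[:,:,::-1]);np.savez(f"{n}0.npz",p=p,d=d)
    m=env.camera_model(n);print(n,m["fx"],m["cx"],m["cy"],np.round(m["extrinsics"],3).tolist(),(d>0).mean())
E
```

```text
pics
{'time': 0.0, 'joint_pos': [71.191, 35.287, -0.723, 81.639, 0.466, 63.218, -2.314], 'dq': [0.012, -0.002, 0.102, -0.002, -0.085, 0.076, -0.081], 'effort': [-0.0, -45.893, 0.209, -16.574, -0.061, 0.02, 0.0], 'tcp_pos': [0.193, -0.62, 0.243], 'tool_rot': [[0.955, 0.297, -0.001], [0.297, -0.955, 0.002], [-0.0, -0.002, -1.0]], 'force': [-0.215, -0.801, -0.977], 'torque': [0.034, 0.008, 0.007], 'finger_force': 0.0, 'opening': 0.999} 0.025
top 455.58888948778196 316.76128742580335 200.31067375675073 [[0.006, -1.0, -0.003, 0.117], [-0.99, -0.006, -0.143, 0.533], [0.143, 0.004, -0.99, 1.191], [0.0, 0.0, 0.0, 1.0]] 0.99605859375
side 363.1571454284184 322.065944960601 198.53450692705744 [[0.928, -0.373, 0.004, -0.484], [-0.238, -0.6, -0.763, 0.243], [0.287, 0.707, -0.646, 0.843], [0.0, 0.0, 0.0, 1.0]] 0.99572265625
```

View pics/top0.png

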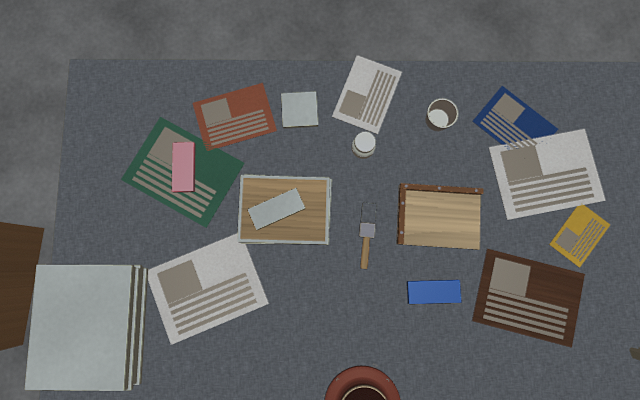

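View pics/side0.png

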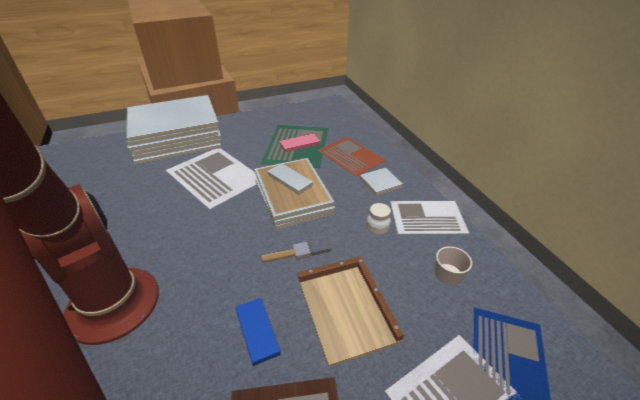

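The top view shows the canvas at (276,208) on the wood-backed pile (285,210). The jig is at (440,217), with its long fence on the image's top edge (+x) and its stop on the left edge (+y). The side view agrees. Next I'll measure the canvas and jig.

```bash
cat > h.py <<'E'
from workcell import env
import cv2,numpy as np
def ray(n,uv,z):
    m=env.camera_model(n);E=m["extrinsics"];R=E[:3,:3];c=-R.T@E[:3,3]
    uv=np.atleast_2d(np.asarray(uv,float))
    d=np.c_[(uv[:,0]-m["cx"])/m["fx"],(uv[:,1]-m["cy"])/m["fy"],np.ones(len(uv))]@R
    return c+d*((z-c[2])/d[:,2])[:,None]
def cloud(n,d):
    m=env.camera_model(n);E=m["extrinsics"];v,u=np.mgrid[:400,:640]
    P=np.stack([(u-m["cx"])/m["fx"]*d,(v-m["cy"])/m["fy"]*d,d],-1)
    return (P-E[:3,3])@E[:3,:3]
def biggest(mask,roi):
    k=np.zeros(mask.shape,np.uint8);x0,y0,x1,y1=roi;k[y0:y1,x0:x1]=mask[y0:y1,x0:x1]
    c,_=cv2.findContours(k,cv2.RETR_EXTERNAL,cv2.CHAIN_APPROX_NONE);return max(c,key=cv2.contourArea)[:,0]
def rect(n,c,z):
    P=ray(n,c,z)[:,:2];(cx,cy),(w,h),a=cv2.minAreaRect((P*1000).astype(np.float32))
    if w<h:a+=90;w,h=h,w
    return np.round([cx,cy,w,h,(a+90)%180-90],1)  # mm, long axis angle from world x
E
python3 - <<'E'
from h import *
roi={"top":((240,178,328,240),(385,170,495,260)),"side":((255,155,330,200),(290,250,410,365))}
for n in("top","side"):
    z=np.load(n+"0.npz");p,d=z["p"],z["d"];hsv=cv2.cvtColor(p,cv2.COLOR_RGB2HSV)
    W=cloud(n,d)
    m=((hsv[...,1]<45)&(hsv[...,2]>110)&(W[...,2]>.061))
    x0,y0,x1,y1=roi[n][0]
    c=biggest(m.astype(np.uint8),roi[n][0]);print(n,"canvas",rect(n,c,.072),len(c))
    x0,y0,x1,y1=roi[n][1];w=W[y0:y1,x0:x1].reshape(-1,3)
    t=w[(w[:,2]>.027)&(w[:,2]<.04)];print("walltop z",np.median(t[:,2]),len(t))
    b=biggest((W[...,2]>.006).astype(np.uint8),roi[n][1])
    P=W[b[:,1],b[:,0]]
    print("jig rect depth",rect(n,b,.01), "bed z",np.median(w[(w[:,2]>.006)&(w[:,2]<.02)][:,2]))
    q=w[w[:,2]>.006][:,:2]*1000;(cx,cy),s,a=cv2.minAreaRect(q.astype(np.float32));print("cloud rect",np.round([cx,cy,*s,a],1))
    wood=((hsv[...,0]<25)&(hsv[...,1]>60)&(hsv[...,2]>120)).astype(np.uint8)
    c=biggest(wood,roi[n][1]);ap=cv2.approxPolyDP(c[:,None],5,True)[:,0];print("bed poly",ap.tolist(),np.round(ray(n,ap,.01)[:,:2]*1000).tolist())
    im=cv2.resize(p[y0-5:y1+5,x0-5:x1+5],None,fx=5,fy=5,interpolation=cv2.INTER_CUBIC);cv2.imwrite(f"pics/jig_{n}.png",im[:600,:800,::-1])
E
```

```text
top canvas [505.7 227.4 138.7  59.3 -65.5] 135
walltop z 0.03227686983395417 781
jig rect depth [ 495.8 -216.6  235.3  170.6   86.3] bed z 0.010499273735920012
cloud rect [ 496.5 -118.2  247.5  485.6    4. ]
bed poly [[406, 191], [403, 244], [479, 248], [479, 195]] [[564.0, -126.0], [418.0, -115.0], [408.0, -321.0], [554.0, -328.0]]
side canvas [505.9 221.1 149.7  68.  -66.7] 93
walltop z 0.032465264435255936 995
jig rect depth [ 499.8 -206.7  244.6  175.9   86.6] bed z 0.010821825876737263
cloud rect [ 453.  -348.5  639.8  221.4   75.5]
bed poly [[357, 267], [300, 282], [328, 364], [399, 342]] [[568.0, -120.0], [420.0, -110.0], [406.0, -320.0], [562.0, -332.0]]
```

View pics/jig_top.png

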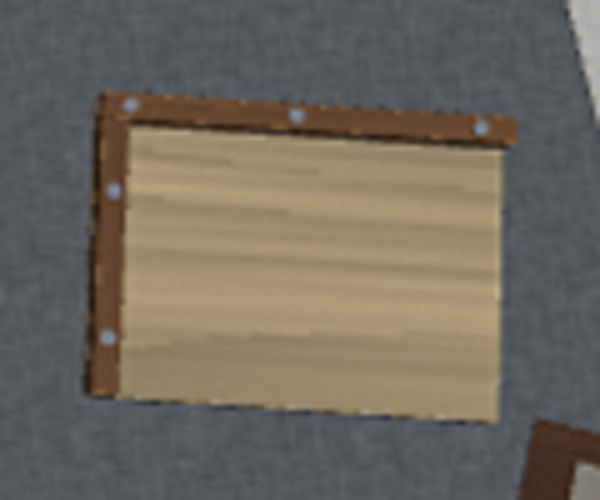

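The jig crop shows the fence along the top, inner edge about (130,122) to (500,147), and the stop on the left; the jig's yaw is about -3.5°. I'm moving over the pile now.

```bash
R='[1,35.2,-12.1,0,0]'; python3 -m jog '[[1,35,-12,0,0],[1,35,-12,0,0],[1,35,-12,0,0],[1,35,-12,0,0],[1,35,-12,0,0],[1,35,-12,0,0],[1,35,-12,0,0],[1,35,-12,0,0],[1,35,-12,0,0],[1,35,-12,0,0]]' && python3 -m jog '[[1,12,-37,0,0],[1,12,-37,0,0],[1,12,-37,0,0],[1,12,-37,0,0],[1,12,-37,0,0],[1,12,-37,0,0],[1,12,-37,0,0],[1,12,-37,0,0]]' && python3 -m jog '[[1,12,-37,0,-0.12],[1,0,0,0,-0.12],[1,0,0,0,-0.12],[1,0,0,0,-0.12],[1,0,0,0,-0.12],[1,0,0,0,-0.12],[1,0,0,0,-0.12],[1,0,0,0,-0.12],[1,0,0,0,-0.12],[1,0,0,0,-0.12],[1,0,0,0,-0.12],[1,0,0,0,-0.12]]'
cat >> h.py <<'E'
def go(x,y,z,yaw):  # target TCP mm, tool-x yaw deg -> remaining shift in present tool axes
    s=env.state();R=s["tool_rot"];p=np.array(s["tcp_pos"])*1000
    cur=np.degrees(np.arctan2(R[1][0],R[0][0]))
    dz=(cur-yaw+180)%360-180
    print("t",round(s["time"],2),"tcp",p.round(1),"yaw",round(cur,1),"shift",(np.array(R).T@(np.array([x,y,z])-p)).round(1),"turn",round(np.radians(dz),3),"F",np.round(s["force"],1),"op",round(s["opening"],3),"ff",round(s["finger_force"],1))
E
python3 - <<'E'
from h import *
go(505.7,227.4,150,114.5)
# jig: pixel corners vs local coords/height
px=[(400.2,183.2),(483,188.3),(479.7,249.2),(397.2,243.7)];z=[.032,.032,.01,.032];L=[(75,105),(75,-120),(-90,-120),(-90,105)]
P=np.array([ray("top",u,h)[0,:2]*1000 for u,h in zip(px,z)]);print(P.round(1))
M,_=cv2.estimateAffinePartial2D(np.float32(L),P.astype(np.float32));print(M.round(3),np.degrees(np.arctan2(M[1,0],M[0,0])))
E
```

```text
time: 0.93
tcp_pos: [0.4927, -0.4005, 0.2432]
tool_rot: [[0.955, 0.297, -0.001], [0.297, -0.955, 0.001], [-0.001, -0.001, -1.0]]
force: [-0.4, -0.8, 0.6]
opening: 1.002
finger_force: 0.0
time: 1.6
tcp_pos: [0.4948, -0.089, 0.2434]
tool_rot: [[0.955, 0.297, -0.001], [0.297, -0.955, 0.0], [-0.001, -0.0, -1.0]]
force: [0.2, 0.6, -0.2]
opening: 1.001
finger_force: 0.0
time: 2.6
tcp_pos: [0.4955, -0.052, 0.2433]
tool_rot: [[-0.176, 0.984, -0.001], [0.984, 0.176, 0.0], [0.0, -0.001, -1.0]]
force: [-0.4, 1.0, -0.4]
opening: 0.999
finger_force: 0.0
t 2.6 tcp [495.5 -52.  243.3] yaw 100.1 shift [273.2  59.3  93.3] turn -0.251 F [-0.4  1.  -0.4] op 0.999 ff 0.0
[[ 581.8 -106.6]
 [ 569.1 -331.4]
 [ 405.  -322.8]
 [ 417.4  -95.3]]
[[ 1.00200e+00  5.70000e-02  5.01262e+02]
 [-5.70000e-02  1.00200e+00 -2.06932e+02]] -3.2816474378238882
```

```bash
python3 -m jog '[[1,34,7.4,10,0],[1,34,7.4,10,0],[1,34,7.4,10,0],[1,34,7.4,10,0],[1,34,7.4,10,0],[1,34,7.4,10,0],[1,34,7.4,10,0],[1,34,7.4,10,0],[1,0,0,0,-0.125],[1,0,0,0,-0.125],[1,0,0,0,0],[1,0,0,0,0]]' >/dev/null
python3 - <<'E'
from h import *
go(505.7,227.4,83,114.5)
E
```

```text
t 3.6 tcp [507.8 225.7 163.2] yaw 113.9 shift [ 2.4 -1.1 80.2] turn -0.01 F [ 0.5 -1.   0.4] op 0.997 ff 0.0
```

```bash
python3 -m jog '[[1,2.4,-1,15,-0.01],[1,0,0,15,0],[1,0,0,15,0],[1,0,0,12,0],[1,0,0,10,0],[1,0,0,8,0],[1,0,0,5,0],[1,0,0,0,0],[1,0,0,0,0]]' && python3 -m jog '[[0.6,0,0,0,0],[0.5,0,0,0,0],[0.5,0,0,0,0],[0.5,0,0,0,0],[0.5,0,0,0,0],[0.5,0,0,0,0]]' 14
python3 - <<'E'
from h import *
go(505.7,227.4,83,114.5)
E
```

```text
time: 4.35
tcp_pos: [0.5061, 0.2281, 0.0839]
tool_rot: [[-0.417, 0.909, 0.0], [0.909, 0.417, 0.0], [0.0, 0.0, -1.0]]
force: [0.4, 0.4, -0.2]
opening: 0.999
finger_force: 0.0
time: 4.85
tcp_pos: [0.5062, 0.2281, 0.0839]
tool_rot: [[-0.418, 0.909, 0.001], [0.909, 0.418, 0.0], [0.0, 0.001, -1.0]]
force: [-0.3, -0.1, 0.7]
opening: 0.644
finger_force: 14.0
t 4.85 tcp [506.2 228.1  83.9] yaw 114.7 shift [-0.4 -0.8  0.9] turn 0.003 F [-0.3 -0.1  0.7] op 0.644 ff 14.0
```

```bash
python3 -m jog '[[0.5,0,0,-3,0],[0.5,0,0,-8,0],[0.5,0,0,-13,0],[0.5,0,0,-13,0],[0.5,0,0,-13,0],[0.5,0,0,-8,0],[0.5,0,0,0,0]]' && python3 -m jog '[[0.5,-16,-8,0,0],[0.5,-32,-16,0,0],[0.5,-34,-16.5,0,0],[0.5,-34,-16.5,0,0],[0.5,-34,-16.5,0,0],[0.5,-34,-16.5,0,0],[0.5,-34,-16.5,0,0],[0.5,-34,-16.5,0,0],[0.5,-34,-16.5,0,0],[0.5,-34,-16.5,0,0],[0.5,-32,-16,0,0],[0.5,-24,-12,0,0]]' >/dev/null && python3 -m jog '[[0.5,0,0,0,0.08],[0.5,0,0,0,0.08],[0.5,0,0,0,0.08],[0.5,0,0,0,0.08],[0.5,0,0,0,0.08],[0.5,0,0,0,0.08],[0.5,0,0,0,0],[0.5,0,0,0,0]]' >/dev/null
python3 - <<'E'
from h import *
go(495.1,-196,42,86.6)
p,d=env.snapshot("side");cv2.imwrite("pics/s1.png",p[:,:,::-1])
E
```

```text
time: 5.43
tcp_pos: [0.5069, 0.2287, 0.1438]
tool_rot: [[-0.418, 0.909, 0.004], [0.909, 0.418, 0.002], [0.0, 0.004, -1.0]]
force: [-0.3, 0.4, -0.5]
opening: 0.644
finger_force: 14.0
t 7.1 tcp [ 495.6 -190.3  141.3] yaw 87.3 shift [-5.7 -0.1 99.3] turn 0.013 F [ 0.  -0.1 -0.8] op 0.642 ff 14.0
```

View pics/s1.png

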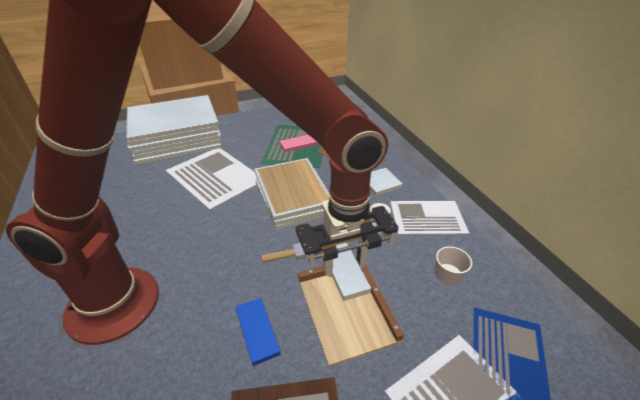

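The canvas is held level over the jig at about (348,272). Lowering it now.

```bash
python3 -m jog '[[0.5,-5.7,0,8,0.013],[0.5,0,0,16,0],[0.5,0,0,16,0],[0.5,0,0,16,0],[0.5,0,0,14,0],[0.5,0,0,12,0],[0.5,0,0,8,0],[0.5,0,0,4,0],[0.5,0,0,2,0],[0.5,0,0,1,0],[0.5,0,0,0,0],[0.5,0,0,0,0]]' && python3 -m jog '[[0.5,0,0,0.5,0],[0.5,0,0,0.5,0],[0.5,0,0,0,0]]'
python3 - <<'E'
from h import *
go(495.1,-196,40,86.6)
E
```

```text
time: 8.15
tcp_pos: [0.4961, -0.1963, 0.0452]
tool_rot: [[0.062, 0.998, 0.001], [0.998, -0.062, -0.0], [-0.0, 0.001, -1.0]]
force: [-1.1, -0.2, -1.3]
opening: 0.65
finger_force: 14.0
time: 8.4
tcp_pos: [0.4958, -0.1963, 0.0439]
tool_rot: [[0.062, 0.998, 0.0], [0.998, -0.062, -0.0], [-0.0, 0.0, -1.0]]
force: [-1.0, -0.3, -1.7]
opening: 0.647
finger_force: 14.0
t 8.4 tcp [ 495.8 -196.3   43.9] yaw 86.5 shift [ 0.2 -0.7  3.9] turn -0.003 F [-1.  -0.3 -1.7] op 0.647 ff 14.0
```

```bash
for i in 1; do python3 -m jog '[[0.5,0,0,0.7,0],[0.5,0,0,0.7,0],[0.5,0,0,0.6,0],[0.5,0,0,0,0]]'|grep -E 'tcp|force'; python3 -m jog '[[0.5,0,0,0.5,0],[0.5,0,0,0.5,0],[0.5,0,0,0,0]]'|grep -E 'tcp|force'; python3 -m jog '[[0.5,0,0,0.4,0],[0.5,0,0,0.4,0],[0.5,0,0,0,0]]'|grep -E 'tcp|force'; done
```

```text
tcp_pos: [0.4955, -0.1962, 0.0415]
force: [-0.6, -0.5, -1.7]
finger_force: 14.0
tcp_pos: [0.4956, -0.1962, 0.0406]
force: [-0.2, -0.5, -1.6]
finger_force: 14.0
tcp_pos: [0.4957, -0.1962, 0.0399]
force: [0.9, 0.6, 0.5]
finger_force: 14.0
```

Contact: the force sign has changed. Releasing, rising, and moving the closed fingers to the open side.

```bash
python3 -m jog '[[0.7,0,0,0,0],[0.8,0,0,0,0],[0.8,0,0,0,0],[0.8,0,0,0,0],[0.8,0,0,-5,0],[0.8,0,0,-12,0],[0.8,0,0,-15,0],[0.8,0,0,-10,0]]' 10
python3 -m jog '[[0,0,-20,0,0],[0,0,-25,0,0],[0,0,-20,0,0],[0,0,0,0,0],[0,0,0,0,0],[0,0,0,0,0],[0,0,0,0,0],[0,0,0,0,0],[0,0,0,0,0],[0,0,0,0,0]]'
python3 - <<'E'
from h import *
go(495.1,-196,40,86.6)
p,d=env.snapshot("top");cv2.imwrite("pics/t2.png",cv2.resize(p[150:270,360:520],None,fx=5,fy=5)[:,:,::-1])
E
```

```text
time: 9.9
tcp_pos: [0.4961, -0.1962, 0.0832]
tool_rot: [[0.062, 0.998, 0.001], [0.998, -0.062, -0.0], [-0.0, 0.001, -1.0]]
force: [1.1, -0.8, -0.4]
opening: 0.799
finger_force: 0.0
time: 10.73
tcp_pos: [0.4313, -0.1921, 0.0818]
tool_rot: [[0.062, 0.998, 0.0], [0.998, -0.062, 0.0], [0.0, 0.0, -1.0]]
force: [-0.6, 0.7, 0.1]
opening: 0.131
finger_force: 0.0
t 10.73 tcp [ 431.3 -192.1   81.8] yaw 86.5 shift [ 0.  63.9 41.8] turn -0.002 F [-0.6  0.7  0.1] op 0.131 ff 0.0
```

View pics/t2.png

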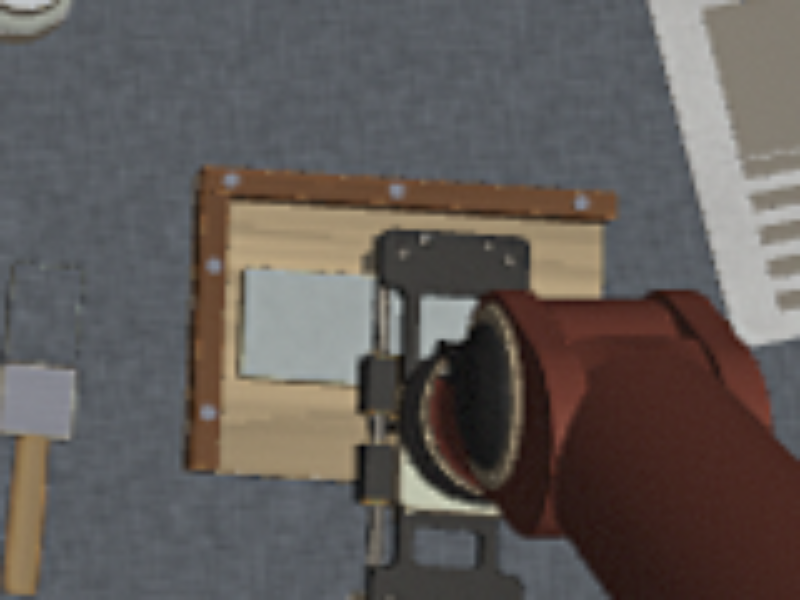

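The canvas lies on the bed at crop (240–370, 265–385), close to the stop and away from the fence. Next: lower and push toward the fence.

```bash
python3 -m jog '[[0,0,0,5,0],[0,0,0,12,0],[0,0,0,12,0],[0,0,0,8,0],[0,0,0,4,0],[0,0,0,0,0],[0,0,6,0,0],[0,0,5,0,0],[0,0,3,0,0],[0,0,2,0,0],[0,0,2,0,0],[0,0,2,0,0]]' && python3 -m jog '[[0,0,3,0,0],[0,0,3,0,0],[0,0,3,0,0],[0,0,3,0,0],[0,0,3,0,0],[0,0,2,0,0],[0,0,2,0,0],[0,0,2,0,0],[0,0,2,0,0],[0,0,0,0,0]]'
python3 - <<'E'
from h import *
go(495.1,-196,40,86.6)
E
```

```text
time: 11.78
tcp_pos: [0.451, -0.1935, 0.0411]
tool_rot: [[0.062, 0.998, 0.0], [0.998, -0.062, -0.0], [-0.0, 0.0, -1.0]]
force: [0.3, -0.3, 0.2]
opening: 0.004
finger_force: 0.6
time: 12.62
tcp_pos: [0.4745, -0.1948, 0.0409]
tool_rot: [[0.062, 0.998, 0.001], [0.998, -0.062, 0.0], [0.0, 0.001, -1.0]]
force: [-0.6, -0.1, -0.3]
opening: 0.009
finger_force: 0.1
t 12.62 tcp [ 474.5 -194.8   40.9] yaw 86.5 shift [ 0.1 20.6  0.9] turn -0.002 F [-0.6 -0.1 -0.3] op 0.009 ff 0.1
```

```bash
python3 -m jog '[[0,0,2,0,0],[0,0,2,0,0],[0,0,1,0,0],[0,0,1,0,0],[0,0,0.7,0,0],[0,0,0,0,0]]'|grep -E 'tcp|force'; for i in 1; do python3 -m jog '[[0,0,0.5,0,0],[0,0,0.5,0,0],[0,0,0,0,0]]'|grep -E 'tcp|force'; python3 -m jog '[[0,0,0.5,0,0],[0,0,0.5,0,0],[0,0,0,0,0]]'|grep -E 'tcp|force'; python3 -m jog '[[0,0,0.5,0,0],[0,0,0,0,0]]'|grep -E 'tcp|force'; done
```

```text
tcp_pos: [0.4807, -0.1953, 0.0409]
force: [-1.2, -0.3, 0.8]
finger_force: 0.2
tcp_pos: [0.4814, -0.1953, 0.0409]
force: [-0.5, 0.1, 0.1]
finger_force: 0.3
tcp_pos: [0.4826, -0.1954, 0.0409]
force: [-0.6, -0.4, -0.5]
finger_force: 0.2
tcp_pos: [0.483, -0.1954, 0.0409]
force: [-1.5, -1.2, -0.5]
finger_force: 0.3
```

```bash
python3 -m jog '[[0,0,0.5,0,0],[0,0,0.5,0,0],[0,0,0,0,0]]'|grep -E 'tcp|^force'; python3 -m jog '[[0,0,0.5,0,0],[0,0,0,0,0]]'|grep -E 'tcp|^force';python3 -m jog '[[0,0,0.5,0,0],[0,0,0,0,0]]'|grep -E 'tcp|^force';python3 -m jog '[[0,0,0.5,0,0],[0,0,0,0,0]]'|grep -E 'tcp|^force'
python3 - <<'E'
from h import *
p,d=env.snapshot("side");cv2.imwrite("pics/s3.png",cv2.resize(p[240:380,280:430],None,fx=4,fy=4,interpolation=cv2.INTER_CUBIC)[:,:,::-1])
E
```

```text
tcp_pos: [0.4841, -0.1955, 0.0409]
force: [-0.8, -1.0, -0.4]
tcp_pos: [0.4845, -0.1955, 0.0409]
force: [-1.1, 0.1, -0.1]
tcp_pos: [0.485, -0.1955, 0.0409]
force: [-0.3, 0.2, -0.3]
tcp_pos: [0.4855, -0.1956, 0.0409]
force: [-0.6, -0.3, -0.3]
```

View pics/s3.png

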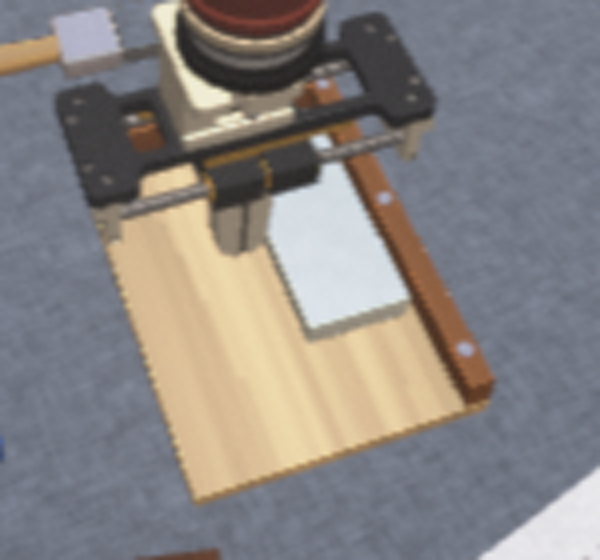

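The canvas is right beside the fence (near corner at (410,300)) and a small gap may remain. Continuing in small steps.

```bash
for i in 1; do python3 -m jog '[[0,0,0.5,0,0],[0,0,0,0,0]]'|grep -E 'tcp|^force'; python3 -m jog '[[0,0,0.5,0,0],[0,0,0,0,0]]'|grep -E 'tcp|^force';python3 -m jog '[[0,0,0.5,0,0],[0,0,0,0,0]]'|grep -E 'tcp|^force';python3 -m jog '[[0,0,0.5,0,0],[0,0,0,0,0]]'|grep -E 'tcp|^force'; done
```

```text
tcp_pos: [0.486, -0.1956, 0.0409]
force: [-0.8, 0.3, 0.0]
tcp_pos: [0.4865, -0.1956, 0.0409]
force: [-0.6, 0.1, 0.3]
tcp_pos: [0.487, -0.1956, 0.0409]
force: [-0.7, 0.4, 0.4]
tcp_pos: [0.4875, -0.1957, 0.0409]
force: [-1.5, -0.4, -0.3]
```

```bash
for i in 1; do python3 -m jog '[[0,0,0.5,0,0],[0,0,0,0,0]]'|grep -E 'tcp|^force'; python3 -m jog '[[0,0,0.4,0,0],[0,0,0,0,0]]'|grep -E 'tcp|^force';python3 -m jog '[[0,0,0.4,0,0],[0,0,0,0,0]]'|grep -E 'tcp|^force'; done
```

```text
tcp_pos: [0.488, -0.1957, 0.0409]
force: [-1.1, -0.6, -0.1]
tcp_pos: [0.4883, -0.1957, 0.0409]
force: [-0.2, -0.2, 0.8]
tcp_pos: [0.4888, -0.1958, 0.0409]
force: [-0.2, -0.2, 0.8]
```

```bash
for i in 1; do python3 -m jog '[[0,0,0.5,0,0],[0,0,0,0,0]]'|grep -E 'tcp|^force'; python3 -m jog '[[0,0,0.5,0,0],[0,0,0,0,0]]'|grep -E 'tcp|^force';python3 -m jog '[[0,0,0.4,0,0],[0,0,0,0,0]]'|grep -E 'tcp|^force'; done
python3 - <<'E'
from h import *
p,d=env.snapshot("side");cv2.imwrite("pics/s4.png",cv2.resize(p[280:350,335:410],None,fx=8,fy=8,interpolation=cv2.INTER_CUBIC)[:,:,::-1])
E
```

```text
tcp_pos: [0.4893, -0.1958, 0.0409]
force: [-1.6, 0.6, -1.2]
tcp_pos: [0.4895, -0.1959, 0.0409]
force: [-1.6, 0.3, 0.9]
tcp_pos: [0.4895, -0.1959, 0.0409]
force: [-2.9, -0.3, 2.3]
```

View pics/s4.png

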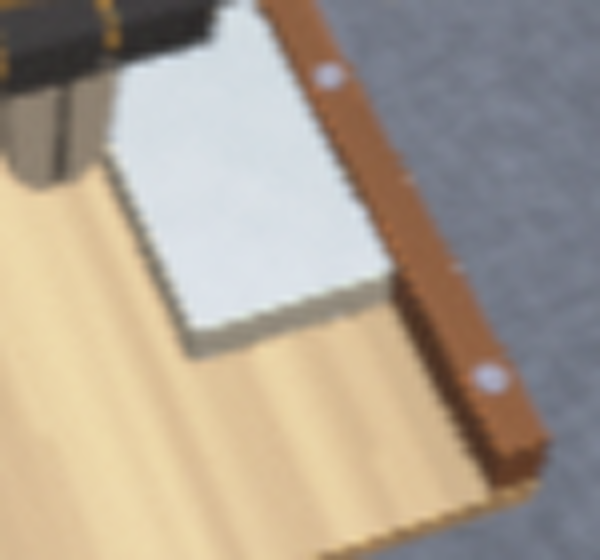

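The near end now lies against the fence, and the TCP has stalled with force rising. One more light press, then round to the free end.

```bash
python3 -m jog '[[0,0,0.5,0,0],[0,0,0,0,0],[0,0,0,0,0]]'|grep -E 'tcp|^force'; python3 -m jog '[[0,0,-2,0,0],[0,0,-6,0,0],[0,0,0,-10,0],[0,0,0,-15,0],[0,0,0,-15,0],[0,-25,5,0,0],[0,-30,20,0,0],[0,-25,20,0,0],[0,-10,8,0,0],[0,0,0,0,0],[0,0,0,0,0]]'
python3 -m jog '[[0,0,0,10,0],[0,0,0,12,0],[0,0,0,10,0],[0,0,0,6,0],[0,0,0,2,0],[0,0,0,0,0],[0,2,0,0,0],[0,2,0,0,0],[0,2,0,0,0],[0,0,0,0,0]]'
python3 - <<'E'
from h import *
p,d=env.snapshot("side");cv2.imwrite("pics/s5.png",cv2.resize(p[240:380,280:430],None,fx=4,fy=4,interpolation=cv2.INTER_CUBIC)[:,:,::-1])
E
```

```text
tcp_pos: [0.4897, -0.1959, 0.0408]
force: [-3.1, -0.2, 2.9]
time: 17.47
tcp_pos: [0.5301, -0.2885, 0.0812]
tool_rot: [[0.063, 0.998, 0.001], [0.998, -0.063, 0.0], [0.001, 0.001, -1.0]]
force: [-0.4, -0.0, -0.1]
opening: 0.006
finger_force: 0.0
time: 18.3
tcp_pos: [0.5307, -0.2818, 0.0413]
tool_rot: [[0.061, 0.998, 0.001], [0.998, -0.061, 0.0], [0.0, 0.001, -1.0]]
force: [-0.1, -0.1, 0.9]
opening: 0.002
finger_force: 0.0
```

View pics/s5.png

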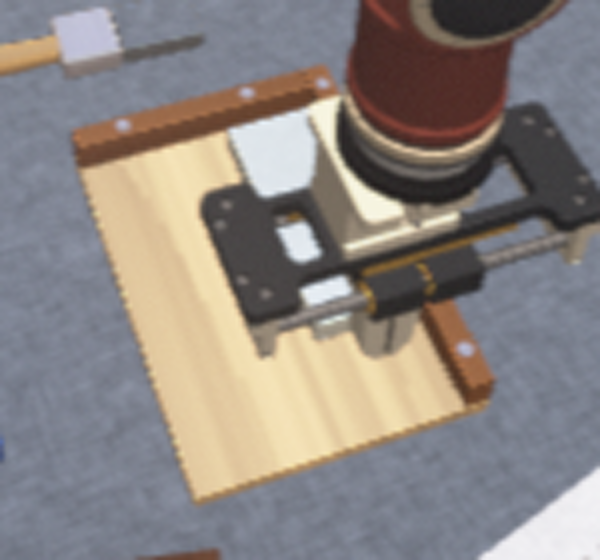

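The fingers stand just off the canvas's free end at (385,345), a little toward the fence side. I'll centre them and push toward the stop.

```bash
python3 -m jog '[[0,0,-5,0,0],[0,1.5,0,0,0],[0,1.5,0,0,0],[0,1.5,0,0,0],[0,1.5,0,0,0],[0,1.5,0,0,0],[0,1.5,0,0,0],[0,1,0,0,0],[0,1,0,0,0],[0,0,0,0,0]]'|grep -E 'tcp|^force'; for i in 1; do python3 -m jog '[[0,0.5,0,0,0],[0,0.5,0,0,0],[0,0,0,0,0]]'|grep -E 'tcp|^force'; python3 -m jog '[[0,0.5,0,0,0],[0,0,0,0,0]]'|grep -E 'tcp|^force'; python3 -m jog '[[0,0.5,0,0,0],[0,0,0,0,0]]'|grep -E 'tcp|^force'; python3 -m jog '[[0,0.5,0,0,0],[0,0,0,0,0]]'|grep -E 'tcp|^force'; done
```

```text
tcp_pos: [0.5259, -0.2712, 0.0409]
force: [-0.3, -0.5, 0.4]
tcp_pos: [0.5259, -0.2703, 0.0409]
force: [-1.4, -1.3, -0.6]
tcp_pos: [0.526, -0.2698, 0.0409]
force: [-1.1, -1.7, 1.6]
tcp_pos: [0.526, -0.2692, 0.0409]
force: [-1.2, -2.0, 0.9]
tcp_pos: [0.5261, -0.2687, 0.0409]
force: [-0.3, -1.9, 0.6]
```

```bash
python3 -m jog '[[0,0.5,0,0,0],[0,0,0,0,0]]'|grep -E 'tcp|^force'; python3 -m jog '[[0,0.5,0,0,0],[0,0,0,0,0]]'|grep -E 'tcp|^force'; python3 -m jog '[[0,0.5,0,0,0],[0,0,0,0,0]]'|grep -E 'tcp|^force'
```

```text
tcp_pos: [0.5261, -0.2681, 0.0409]
force: [-1.0, -2.3, 1.5]
tcp_pos: [0.5261, -0.2676, 0.0409]
force: [-0.8, -2.1, 1.2]
tcp_pos: [0.5262, -0.2671, 0.0408]
force: [-1.4, -1.5, 2.1]
```

```bash
python3 -m jog '[[0,0.5,0,0,0],[0,0.5,0,0,0],[0,0,0,0,0]]'|grep -E 'tcp|^force'; python3 -m jog '[[0,0.5,0,0,0],[0,0,0,0,0]]'|grep -E 'tcp|^force'; python3 -m jog '[[0,0.5,0,0,0],[0,0,0,0,0]]'|grep -E 'tcp|^force';python3 -m jog '[[0,0.5,0,0,0],[0,0,0,0,0]]'|grep -E 'tcp|^force'
python3 - <<'E'
from h import *
p,d=env.snapshot("top");cv2.imwrite("pics/t6.png",cv2.resize(p[175:255,390:490],None,fx=7,fy=7,interpolation=cv2.INTER_CUBIC)[:,:,::-1])
E
```

```text
tcp_pos: [0.5262, -0.2668, 0.0409]
force: [-1.0, -3.3, 0.4]
tcp_pos: [0.5262, -0.2668, 0.0409]
force: [-1.6, -5.2, 1.8]
tcp_pos: [0.5262, -0.2668, 0.0409]
force: [-1.8, -4.3, 1.0]
tcp_pos: [0.5262, -0.2668, 0.0409]
force: [-1.2, -5.8, -0.7]
```

View pics/t6.png

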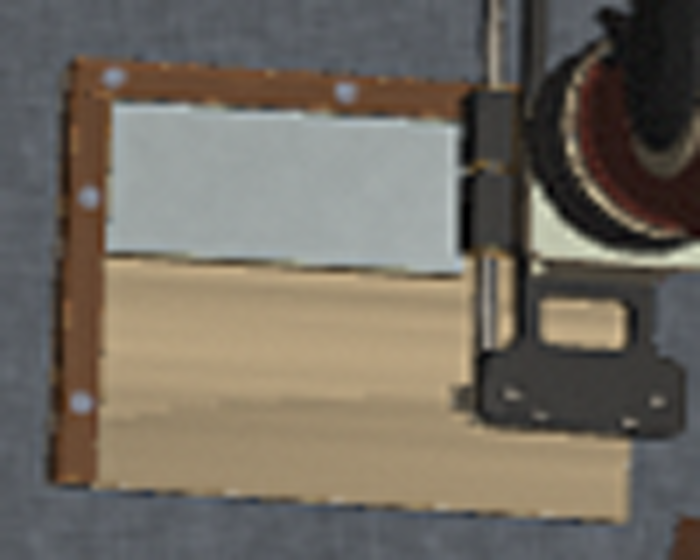

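The canvas now fills the corner, flush to the fence on top and the stop on the left, with force rising at contact. Backing off for a final light nudge on the fence side.

```bash
python3 -m jog '[[0,-3,0,0,0],[0,-6,0,0,0],[0,0,0,-10,0],[0,0,0,-15,0],[0,0,0,-15,0],[0,20,-15,0,0],[0,25,-18,0,0],[0,25,-15,0,0],[0,12,-5,0,0],[0,0,0,0,0],[0,0,0,0,0]]'|grep tcp
python3 -m jog '[[0,0,0,10,0],[0,0,0,12,0],[0,0,0,10,0],[0,0,0,6,0],[0,0,0,2,0],[0,0,0,0,0],[0,0,2,0,0],[0,0,2,0,0],[0,0,2,0,0],[0,0,1.5,0,0],[0,0,0,0,0]]'|grep -E 'tcp|^force'
```

```text
tcp_pos: [0.4792, -0.1884, 0.0815]
tcp_pos: [0.4863, -0.1891, 0.0412]
force: [-0.0, 0.0, 0.7]
```

```bash
python3 -m jog '[[0,0,0.8,0,0],[0,0,0.8,0,0],[0,0,0,0,0]]'|grep -E 'tcp|^force'; python3 -m jog '[[0,0,0.5,0,0],[0,0,0,0,0]]'|grep -E 'tcp|^force'; python3 -m jog '[[0,0,0.5,0,0],[0,0,0,0,0]]'|grep -E 'tcp|^force'
```

```text
tcp_pos: [0.4872, -0.1891, 0.0409]
force: [-0.2, 0.6, -0.3]
tcp_pos: [0.4876, -0.1892, 0.0409]
force: [0.6, 0.2, 0.8]
tcp_pos: [0.4881, -0.1892, 0.0409]
force: [-0.6, 0.1, 0.7]
```

```bash
python3 -m jog '[[0,0,0.5,0,0],[0,0,0,0,0]]'|grep -E 'tcp|^force'; python3 -m jog '[[0,0,0.5,0,0],[0,0,0,0,0]]'|grep -E 'tcp|^force'; python3 -m jog '[[0,0,0.5,0,0],[0,0,0,0,0]]'|grep -E 'tcp|^force'; python3 -m jog '[[0,0,0.5,0,0],[0,0,0,0,0]]'|grep -E 'tcp|^force'; python3 -m jog '[[0,0,0.5,0,0],[0,0,0,0,0]]'|grep -E 'tcp|^force'
```

```text
tcp_pos: [0.4886, -0.1892, 0.0409]
force: [-1.0, -0.1, -1.2]
tcp_pos: [0.4892, -0.1893, 0.0409]
force: [0.4, -1.0, 0.8]
tcp_pos: [0.4897, -0.1893, 0.0409]
force: [-0.3, -0.9, 0.1]
tcp_pos: [0.49, -0.1893, 0.0408]
force: [-0.2, -0.2, -0.5]
tcp_pos: [0.49, -0.1893, 0.0408]
force: [-1.8, 0.3, 1.2]
```

```bash
python3 -m jog '[[0,0,0.6,0,0],[0,0,0,0,0],[0,0,0,0,0]]'|grep -E 'tcp|^force'; python3 -m jog '[[0,0,-2,0,0],[0,0,-6,0,0],[0,0,0,-10,0],[0,0,0,-25,0],[0,0,0,-35,0],[0,0,0,-35,0],[0,-35,0,-20,0],[0,-40,0,0,0],[0,-40,0,0,0],[0,-40,0,0,0],[0,-35,0,0,0],[0,0,0,0,0]]'|grep tcp
python3 - <<'E'
from h import *
p,d=env.snapshot("top");cv2.imwrite("pics/t7.png",cv2.resize(p[175:255,390:490],None,fx=7,fy=7,interpolation=cv2.INTER_CUBIC)[:,:,::-1])
hsv=cv2.cvtColor(p,cv2.COLOR_RGB2HSV);m=(hsv[...,1]<45)&(hsv[...,2]>110)
print(rect("top",biggest(m.astype(np.uint8),(395,180,470,245)),.028),env.state()["time"])
E
```

```text
tcp_pos: [0.4901, -0.1894, 0.0408]
force: [-3.0, 0.8, 1.8]
tcp_pos: [0.4682, -0.3893, 0.1662]
[ 533.1 -189.2  138.6   59.1   86.6] 25.7833
```

View pics/t7.png

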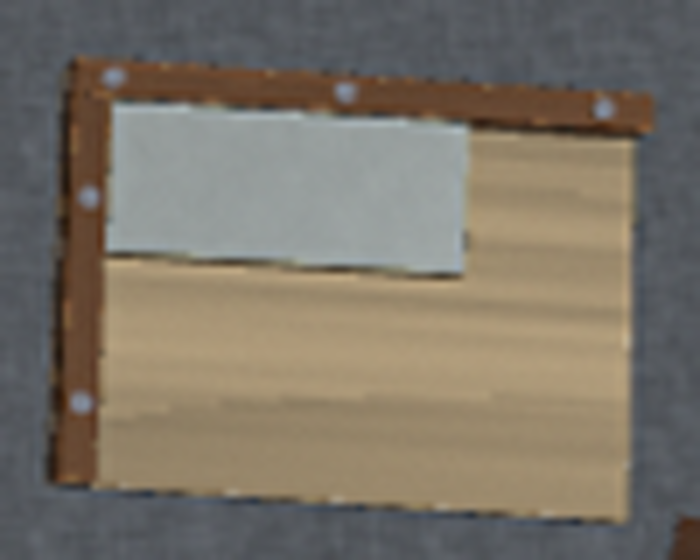

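The canvas sits flush in the jig's corner, with its edges against the fence at (110–468, 100–125) and the stop at x≈107. The arm is clear.

```bash
python3 -c "
from workcell import env
print(env.job_done())"
```

```text
the job is handed in; nothing more can be done
None
```

The slim white canvas lies released on the jig bed, one long edge flush along the fence and one short end against the stop. I gripped it at 14 N, pushes read about 6 N at most, and I handed the job in at about 26 s (no verdict was returned).

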